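# Refit the grip and hold the sprung tweezers at the marked gap

### The arm

A 6-joint arm with a two-finger parallel gripper is mounted at the origin on the work surface. World frame = base frame: x ahead of the robot, y to its left, z up, the work surface at z = 0. Lengths are in mm, angles in rad, forces in N, time in s.
With the tool pointing down it reaches from about 375 to 900 mm from the base axis. Payload 3.1 kg.
Tool frame: the origin (TCP) lies midway between the tips of the shut fingers; the grasp point (between the pads) lies arm.pinch_z behind it (arm.pinch_z is the distance from the TCP to the grasp point, in mm); z points along the fingers, y is the line along which they close (so a half turn about z gives the same grasp; the last joint's range is limited). The gripper opens to 87 mm and grips with 3 to 60 N. Pads are 19 mm wide; open, the fingers measure 117 mm over their backs; the gripper's body (75 mm by 190 mm) begins 51 mm behind the grasp point.
Start: joints at [-1.442, 0.527, 1.433, -0, 1.181, -0.178], TCP at [188.779, -595.784, 222.548] pointing down, gripper open.
Joint ranges: [-3.08, 3.08], [-0.75, 2.2], [0.22, 2.44], [-1.43, 4.57], [0, 2.65], [-2.85, 2.85]. Speed limits (rad/s): [2.79, 2.79, 3.14, 3.14, 3.14, 3.14].

### API

Orientations are given as a rotation vector (axis times angle).
In Python, from workcell import arm, read_camera gives the robot as it stands.
- The arm moves only by the tool step_arm, never from a script. Its argument "series" is a list of rows, each a list of 5 numbers: the opening, from 0 (shut) to 1 (fully open), then the shift along the world's x, y, z in m, then the turn about the world's z in rad. A call has 1 to 20 rows; each row shifts and turns the commanded pose from where the row before left it; what a row does not reach is not made up. A row lasts 1/8 s, in which the tool goes at most 62.5 mm and 10.7 degrees, less where a joint would pass 70% of its speed; a pose out of reach is approached as far as the arm can. A call with a gripper value outside its range is refused whole. The fingers move at their own pace and stop on an object; "newtons" is the grip in N (left out, the last holds). Time passes only in rows, so rows that do not move let the fingers close. It gives the time, the measured TCP pose, the force, the opening and the grip force at its end, in the units of the state.
- arm.read_state(): the state, without advancing time (a new reading comes with each control period).
- read_camera(name): name is "side" or "top" or "wrist"; returns a dict with "color" (400x640x3 uint8, red, green, blue), "fx", "fy", "cx", "cy" (pixels), "R" (3x3) and "t" (3): a world point X has camera coordinates R X + t; the wrist camera has in their place "T_tool_cam" (4x4, takes a point from camera to tool coordinates, whose origin is the TCP and whose axes are the flange's). Camera axes: x right, y down, z forward; pixel columns grow to the right and rows downward; lengths in mm; the calibration is good to about 2 mm. A picture is of the moment at which its call begins: read the wrist's pose just before it. There is no depth.
- arm.sign_off(): hands the job in; it is judged then, once.
The state is a dict: "t": time; "joint_pos": joint angles; "qd": joint speeds; "tau": joint torques, N m; "tcp_pos": TCP position; "eef_rot": TCP orientation; "force": force on the tool from outside, world axes, zero at the start; "ft_torque": the same for the moment, N m; "finger_gap": opening from 0.0 (shut) to 1.0 (fully open); "grip_force": force on a finger pad.
Only numpy, scipy, OpenCV 4.12 (cv2) and the standard library are available. Lean on these libraries where they do the work, as an engineer would, in place of code of your own. Each camera call takes 0.05 s, during which the arm holds its last target. There are 200 camera calls.

### The job

One wooden grip has come off the cobbler's bench tweezers: push it fully down onto the bare square steel stub of the swinging arm, its long sides lying along the arm like those of the other grip. Then squeeze the two grips together between the fingers until the yellow pointer on the swinging arm's tip lines up with the red mark, so that a heel plate can be slipped between the tips, and finish while still squeezing, holding that gap steady. Leave the red mark, the polish tin, the thread spool and the tray of heel plates where they are.

Things in the scene. Friction and masses are not known exactly. Their poses are not given: they have to be found in the camera images.
- stand: Green base of the bench tweezers, 250 x 104 x 12 mm, fixed to the bench. Origin: on the bench midway between the grips; x points from the hinge (80 mm behind) to the tips (95 mm ahead), y from the fixed to the swinging arm, z up. Base from x = -115 to +135 mm. Arms lie 30 to 42 mm above the bench, brass collars and red mark up to 46; only the grips and the bare stub stand higher.
- fixed_grip: Wooden grip fixed on the fixed arm: upright, 34 mm (its x, along the arm) x 24 mm (its y) x 50 mm high. Origin: centre of its underside, at y = -22 mm in the stand's frame and 46 mm above the bench; its axes are parallel to the stand's.
- grip: The loose wooden grip, standing upright on the bench, same as the fixed one: 34 mm (its x) x 24 mm (its y) x 50 mm high, about 35 g, with a 14 mm square bore right through along z, in its middle. Origin: centre of its underside. Either way round (half turn) fits rightly; a quarter turn does not count.
- stub_base (a point): Centre of the foot of the bare steel stub on the swinging arm, on its brass collar, 46 mm above the bench, where the grip's underside rests when fully down. Stub: 12 mm square, sides along this frame's x and y, 45 mm tall, its top 8 mm tapered to 6 mm. Arm open: at y = +22 mm in the stand's frame, axes parallel. With the grip on and the arm open, the grips are 68 mm over their outer faces.
- jaw (a joint): Angle of the swinging arm about its upright hinge, 80 mm behind the stub: 0 = open, against its stop, where a spring keeps it; grows as it closes towards the fixed arm, up to 0.22 rad. Spring: 0.36 N m at 0 plus 4 N m per rad (4.5 N at the grip to start, 13 N at 0.17 rad). Each 0.01 rad moves the grip 0.8 mm and the pointer 1.8 mm.
- jaw_pointer (a point): Front end of the yellow 4 mm wide pointer on top of the swinging arm's tip, 182 mm ahead of the hinge; at y = +24 mm in the stand's frame when open, moving towards -y as the arm closes. The tips are 40 mm apart when open. Its x axis is along the swinging arm.
- mark_line (a point): Rear end, on the centre line and top, of the red mark: a 4 mm wide red bar that points back at the pointer from a rail across the front of the stand, 5 to 10 mm ahead of the pointer. Its y in the stand's frame, different each time (-4 to +8 mm), is where the pointer's y must come; that is a tip gap of 12 to 24 mm.
- polish_tin: Red and steel shoe polish tin, 76 mm across, 28 mm high, standing on the bench; leave alone. Origin: centre of its underside.
- spool: Wooden spool of yellow thread, 48 mm across, 45 mm high, standing on the bench; leave alone. Origin: centre of its underside.
- plate_tray: Shallow grey tray with crescent-like steel heel plates in it, 80 x 60 mm, 20 mm high, standing on the bench left of the loose grip; leave alone. Origin: centre of its underside.
Not all that is in view belongs to the job. What is meant by the grip is not purple, and is the larger of those in its own colour.

How it is judged:
By the outcome, as a careful person would: the job done as asked, in the order asked, and still so for the second after the job is handed in, while the arm keeps its last pose, push and grip.
It also fails if it takes over 54 s, if anything falls off the work surface, if the arm or the gripper's body presses on something with over 40 N, if the wrist force passes 120 N, or if a joint passes its speed limit or range.

## Working session

There is one attempt and no reset: what is moved stays moved. The work goes in short steps, Python scripts to look and compute and a tool call to move; the robot and the scene stay as the last step left them, time stands still between calls to the robot, and variables do not carry over. Pictures are saved under pics/ and viewed, at most 10 in all, crops included, and the job is handed in when it is done.

Besides the shell and the picture viewer there is one more tool, called after "Emit:" as name(argument=value, ...) on one line, values as JSON. step_arm: Moves the arm, as the interface text tells. Its arguments: {"type":"object","properties":{"series":{"type":"array"},"newtons":{"type":"number"}},"required":["series"]}

```bash
mkdir -p pics
cat > h.py <<'E'
import numpy as np, cv2
from workcell import arm, read_camera
def ray(c,u,v,z,s=None):
    """pixel -> world point on plane z (mm)"""
    d=np.array([(u-c["cx"])/c["fx"],(v-c["cy"])/c["fy"],1.])
    if "R" in c: R=np.array(c["R"]); o=-R.T@np.array(c["t"]); d=R.T@d
    else:
        Rt=cv2.Rodrigues(np.array(s["eef_rot"],float))[0]; T=np.array(c["T_tool_cam"])
        d=Rt@T[:3,:3]@d; o=Rt@T[:3,3]+np.array(s["tcp_pos"])
    return o+d*(z-o[2])/d[2]
def save(n,im): cv2.imwrite("pics/"+n+".png",cv2.cvtColor(im,cv2.COLOR_RGB2BGR))
E
python3 - <<'E'
from h import *
s=arm.read_state(); print(s, arm.pinch_z)
for n in("top","side"):
    c=read_camera(n); save(n,c["color"]); print(n,c["fx"],c["cx"],c["cy"],np.array(c["R"]).round(3).tolist(),(-np.array(c["R"]).T@c["t"]).round())
E
```

```text
{'t': 0.0, 'joint_pos': array([-1.44250167e+00,  5.28477694e-01,  1.43390533e+00, -5.14619022e-05,
        1.18140751e+00, -1.78488409e-01]), 'qd': array([ 3.13637299e-04,  1.16117882e-03,  8.01982060e-04, -1.58009882e-03,
       -7.62149506e-05,  1.90057053e-04]), 'tau': array([-1.31036486e-03, -4.40047038e+01, -1.76589078e+01,  6.30643009e-02,
        5.84523682e-02, -1.82078566e-04]), 'tcp_pos': array([ 188.67034943, -595.06428889,  221.56360205]), 'eef_rot': array([-3.10252858e+00, -4.79700679e-01, -1.19004084e-05]), 'force': array([-0.14119236, -1.29422126,  0.30518025]), 'ft_torque': array([-0.00652219,  0.00603079,  0.00271826]), 'grip_force': 0.0, 'finger_gap': 0.9982251464235825} 18.700000000000003
top 428.71806879859327 323.9325620971213 196.3035728648898 [[0.007, -1.0, -0.001], [-0.995, -0.007, -0.098], [0.098, 0.001, -0.995]] [ 446.   40. 1322.]
side 368.2136288876974 315.4261514932487 201.86656105367973 [[-0.743, -0.669, 0.016], [-0.382, 0.404, -0.831], [0.55, -0.624, -0.556]] [ 67. 592. 554.]
```

View pics/top.png

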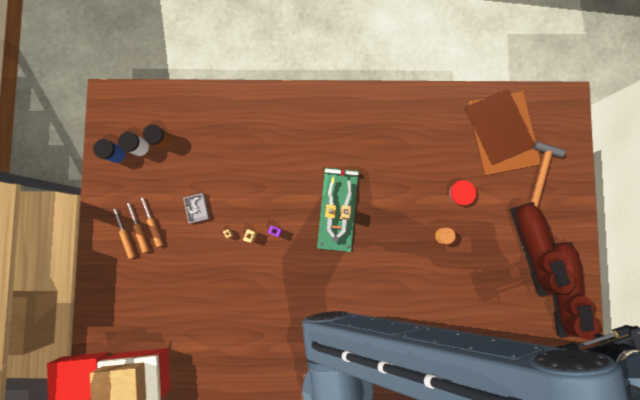

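View pics/side.png

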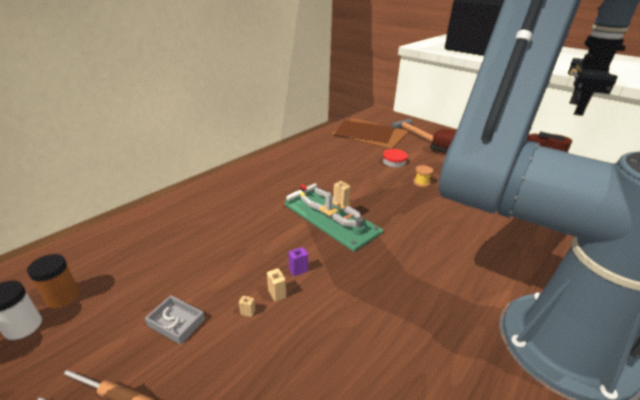

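Could be taken for the grip (top view): the small wooden block at (227,233), the larger wooden block at (249,236), the purple one at (274,231), and the fixed grip on the stand at (345,212). I choose the larger wooden block at (249,236) and will check it in one crop.

Run:
```python
from h import *
c=read_camera("top"); im=c["color"]
hsv=cv2.cvtColor(im,cv2.COLOR_RGB2HSV)
save("crop",cv2.resize(im[160:260,210:370],None,fx=5,fy=5,interpolation=cv2.INTER_CUBIC))
def blobs(m,z,name,amin=15):
    for k in cv2.findContours(m,cv2.RETR_EXTERNAL,cv2.CHAIN_APPROX_NONE)[0]:
        if cv2.contourArea(k)<amin: continue
        P=np.array([ray(c,u,v,z)[:2] for u,v in k[:,0]],np.float32)
        r=cv2.minAreaRect(P); print(name,k[:,0].mean(0).round(1),np.round(r[0],1),np.round(r[1],1),round(r[2],1))
roi=np.zeros(im.shape[:2],np.uint8); roi[160:260,210:370]=255
blobs(cv2.inRange(hsv,(50,80,40),(90,255,255))&roi,12,"green",200)
blobs(cv2.inRange(hsv,(15,60,150),(32,200,255))&roi,50,"wood")
blobs(cv2.inRange(hsv,(0,180,150),(6,255,255))&roi,46,"red",3)
```

```text
green [337.2 211.8] [5.273e+02 5.000e-01] [101.  231.4] 84.9
wood [248.6 235.5] [452.5 263.2] [27.  35.9] 69.4
wood [227.1 233.4] [458.4 327.9] [22.7 17. ] 28.0
wood [345.  211.8] [525.3 -21.1] [38.7 29.7] 0.1
wood [329.9 210.9] [528.   23.4] [38.7 29.7] 0.4
red [342.5 171.3] [646.  -13.5] [15.2  3. ] 0.2
```

View pics/crop.png

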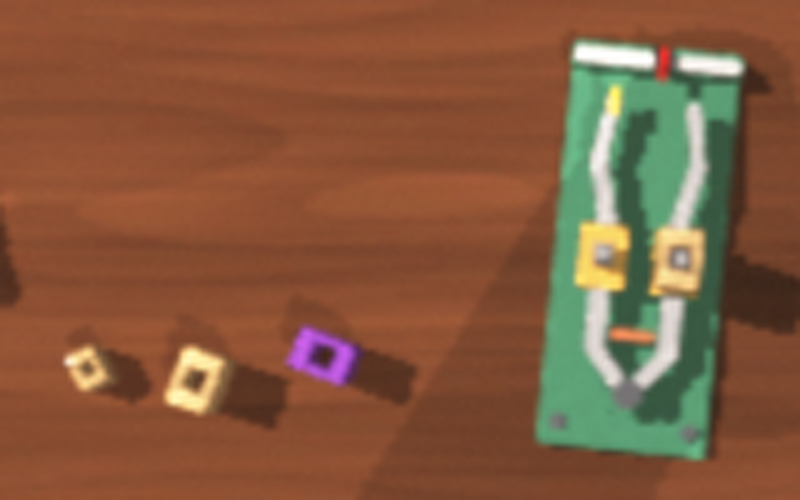

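The crop shows the pale wooden block with a square bore at crop (197,380) is larger than its small twin at (90,368), so it is the grip. The stub stands on the yellow collar at crop (603,256), and the pointer is at (614,98). I'll go above the stand first for a close look.

Emit:
step_arm(series=[[1,0.055,0.055,0,0.1],[1,0.055,0.055,0,0.1],[1,0.055,0.055,0,0.1],[1,0.055,0.055,0,0.1],[1,0.055,0.055,0,0.1],[1,0.055,0.055,0,0.1],[1,0,0.053,0.01,0.1],[1,0,0.053,0.01,0.1],[1,0,0.053,0.01,0.1],[1,0,0.053,0.01,0.02],[1,0,0.053,0.01,0],[1,0,0,0,0],[1,0,0,0,0]])

```text
t: 1.78
tcp_pos: [454.1, -65.9, 272.5]
eef_rot: [2.568, 1.809, -0.0]
force: [-0.4, 0.0, 0.5]
finger_gap: 1.005
grip_force: 0.0
```

Run:
```python
from h import *
s=arm.read_state(); c=read_camera("wrist"); save("w1",c["color"]); print(s["t"],s["tcp_pos"],s["eef_rot"],np.array(c["T_tool_cam"]).round(2).tolist(),c["fx"])
import pickle; pickle.dump((s,c),open("w1.pkl","wb"))
```

```text
1.775 [454.08440142 -65.89991158 272.51043151] [ 2.56752905e+00  1.80907938e+00 -3.67691117e-04] [[-0.0, -0.97, -0.26, 70.48], [1.0, -0.0, 0.0, -0.47], [-0.0, -0.26, 0.97, -161.55], [0.0, 0.0, 0.0, 1.0]] 349.3438100419005
```

View pics/w1.png

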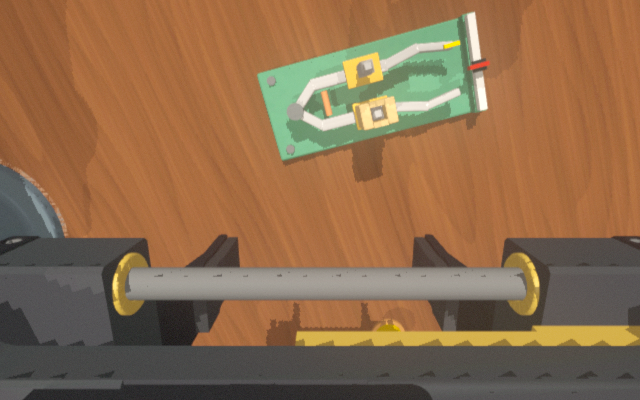

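The wrist view shows the whole stand: stub on its collar at (365,68), fixed grip at (377,113), pointer end at (460,44), red mark at (478,65). I'll measure these by rays.

```bash
cat > m.py <<'E'
from h import *
def stand(c,s,roi):
    """green base outline -> stand origin and yaw"""
    im=c["color"]; hsv=cv2.cvtColor(im,cv2.COLOR_RGB2HSV); x0,y0,x1,y1=roi
    m=np.zeros(im.shape[:2],np.uint8); m[y0:y1,x0:x1]=255
    g=cv2.inRange(hsv,(50,80,30),(90,255,255))&m
    pts=cv2.findNonZero(g)[:,0]
    P=np.array([ray(c,u,v,12,s)[:2] for u,v in cv2.convexHull(pts)[:,0]],np.float32)
    return cv2.minAreaRect(P),hsv,m
E
python3 - <<'E'
from m import *
import pickle; s,c=pickle.load(open("w1.pkl","rb"))
r,hsv,m=stand(c,s,(240,0,500,180)); print("base",r)
yel=cv2.inRange(hsv,(20,150,120),(32,255,255))&m
red=(cv2.inRange(hsv,(0,180,120),(6,255,255))|cv2.inRange(hsv,(174,180,120),(180,255,255)))&m
wood=cv2.inRange(hsv,(14,40,150),(28,170,255))&m
for n,k,z in(("yel",yel,46),("red",red,46),("wood",wood,96)):
    for q in cv2.findContours(k,cv2.RETR_EXTERNAL,cv2.CHAIN_APPROX_NONE)[0]:
        if cv2.contourArea(q)<10: continue
        P=np.array([ray(c,u,v,z,s)[:2] for u,v in q[:,0]],np.float32); print(n,cv2.boundingRect(q),[np.round(a,1) for a in cv2.minAreaRect(P)])
print("stubtop?",ray(c,367,66,91,s),"hinge",ray(c,295,112,42,s),"gripbore",ray(c,378,113,96,s))
save("w1c",cv2.resize(c["color"][0:170,330:500],None,fx=3.5,fy=3.5,interpolation=cv2.INTER_CUBIC))
E
```

```text
base ((529.8135375976562, 1.0348052978515625), (99.5867691040039, 235.65896606445312), 84.79789733886719)
yel (343, 53, 40, 35) [array([526.9,  23. ]), array([26.8, 37.1]), np.float64(84.8)]
yel (444, 41, 16, 8) [array([620.7,  16.3]), array([ 4. , 16.1]), np.float64(87.9)]
red (470, 61, 19, 8) [array([642.8, -12.8]), array([ 3.6, 19.1]), np.float64(85.7)]
wood (409, 163, 13, 15) [array([540.7, -83.6]), array([13.8, 11.3]), np.float64(80.9)]
wood (320, 155, 7, 11) [array([458.9, -44.1]), array([ 4. , 10.5]), np.float64(3.4)]
wood (425, 145, 6, 11) [array([557.2, -69.2]), array([10. ,  3.2]), np.float64(86.9)]
wood (407, 135, 11, 13) [array([545.2, -55.4]), array([11.4,  9.4]), np.float64(59.8)]
wood (266, 120, 9, 25) [array([420.6,  -2.5]), array([22.5,  7.6]), np.float64(67.8)]
wood (352, 95, 47, 35) [array([520.1, -18.9]), array([27.4, 40.4]), np.float64(84.2)]
wood (321, 90, 12, 26) [array([479.9,   4.6]), array([22.8,  6.3]), np.float64(84.8)]
wood (343, 52, 41, 37) [array([520.6,  20.1]), array([25. , 33.9]), np.float64(84.8)]
wood (254, 50, 32, 75) [array([429.5,  38.4]), array([65.6, 27.3]), np.float64(49.9)]
wood (443, 41, 11, 9) [array([598.8,  14.7]), array([5.5, 9.1]), np.float64(85.4)]
wood (287, 34, 64, 31) [array([487.4,  50.9]), array([12.7, 58.7]), np.float64(86.7)]
wood (348, 23, 65, 24) [array([542.8,  41.8]), array([18.2, 56.9]), np.float64(65.4)]
wood (380, 14, 7, 10) [array([550.9,  54.6]), array([3.4, 8.3]), np.float64(11.1)]
stubtop? [526.26040485  22.82864514  91.        ] hinge [445.17048384   7.76556657  42.        ] gripbore [522.54024146 -20.28614108  96.        ]
```

View pics/w1c.png

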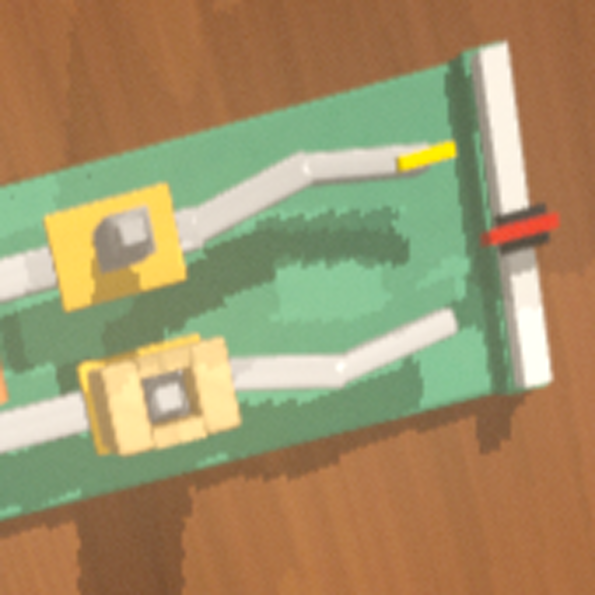

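The crop confirms it: stub at (526.5,23), stand yaw about -5.2°, mark at stand y about -3. Now above the grip.

Emit:
step_arm(series=[[1,0,0.055,0,0],[1,0,0.055,0,0],[1,0,0.055,-0.01,0],[1,0,0.055,-0.02,0],[1,0,0.055,-0.02,0],[1,0,0.054,-0.02,0],[1,0,0,-0.02,0],[1,0,0,0,0]])

```text
t: 2.82
tcp_pos: [453.4, 262.3, 180.5]
eef_rot: [-2.569, -1.807, 0.008]
force: [0.5, -0.3, 0.8]
finger_gap: 1.001
grip_force: 0.0
```

Run:
```python
from h import *
s=arm.read_state(); c=read_camera("wrist"); im=c["color"]; save("w2",im); print(s["t"],s["tcp_pos"],s["eef_rot"])
hsv=cv2.cvtColor(im,cv2.COLOR_RGB2HSV)
k=cv2.inRange(hsv,(15,40,170),(32,170,255)); k[225:]=0
for q in cv2.findContours(k,cv2.RETR_EXTERNAL,cv2.CHAIN_APPROX_NONE)[0]:
    if cv2.contourArea(q)<150: continue
    P=np.array([ray(c,u,v,50,s)[:2] for u,v in q[:,0]],np.float32); print(cv2.boundingRect(q),[np.round(a,1) for a in cv2.minAreaRect(P)])
```

```text
2.825 [453.44780738 262.26613564 180.50637025] [-2.56881149 -1.80660105  0.00752948]
(304, 166, 41, 39) [array([453.7, 269. ]), array([33.2, 34.6]), np.float64(70.2)]
(290, 94, 31, 34) [array([460.1, 332.4]), array([22.2, 16.4]), np.float64(26.1)]
```

View pics/w2.png

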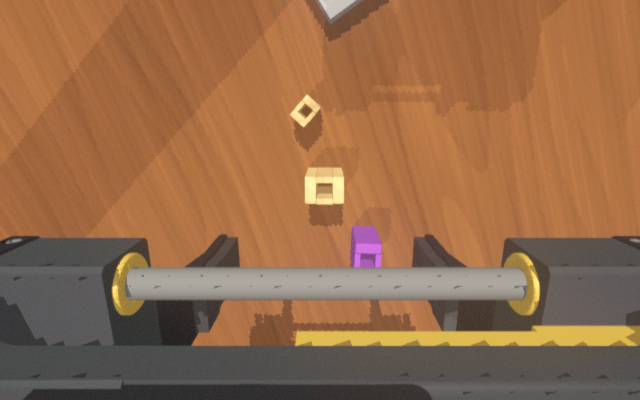

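The grip's top face is centred at (324,190), with its long side across the image, already along the finger closing line. The purple block at (366,245) and the small one at (306,110) are clear. The centre comes out at (452,264.5), so I go down and grasp.

Emit:
step_arm(series=[[1,-0.001,0.002,-0.05,0],[1,0,0,-0.05,0],[1,0,0,-0.04,0],[0.7,0,0,-0.025,0],[0.3,0,0,0,0],[0.3,0,0,0,0],[0.3,0,0,0,0],[0.3,0,0,0,0],[0.3,0,0,0,0]], newtons=30)

```text
t: 4.0
tcp_pos: [453.2, 265.5, 18.2]
eef_rot: [2.568, 1.808, 0.002]
force: [0.2, -0.1, 0.0]
finger_gap: 0.398
grip_force: 0.0
```

Emit:
step_arm(series=[[0.2,0,0,0,0],[0.2,0,0,0,0],[0.2,0,0,0,0]], newtons=30)

```text
t: 4.38
tcp_pos: [453.2, 265.6, 18.1]
eef_rot: [2.569, 1.809, 0.001]
force: [-0.0, -0.7, 5.4]
finger_gap: 0.386
grip_force: 30.0
```

Emit:
step_arm(series=[[0.2,0,0,0.055,0],[0.2,0,0,0.055,0],[0.2,0.0147,-0.0485,0,0.051],[0.2,0.0147,-0.0485,0,0.051],[0.2,0.0147,-0.0485,0,0.051],[0.2,0.0147,-0.0485,0,0.051],[0.2,0.0147,-0.0485,0,0.051],[0.2,0,0,0,0],[0.2,0,0,0,0]])

```text
t: 5.5
tcp_pos: [525.6, 23.1, 127.1]
eef_rot: [-2.318, -2.118, 0.001]
force: [0.2, 0.1, -0.9]
finger_gap: 0.389
grip_force: 30.0
```

Run:
```python
from h import *
s=arm.read_state(); c=read_camera("wrist"); im=c["color"]; print(s["t"],s["tcp_pos"],s["eef_rot"],s["finger_gap"],s["grip_force"])
import pickle; pickle.dump((s,c),open("w3.pkl","wb"))
c2=read_camera("side"); pickle.dump(c2,open("s3.pkl","wb"))
a=cv2.resize(im[150:300,220:420],(800,600),interpolation=cv2.INTER_CUBIC); save("w3",a)
```

```text
5.5 [525.59634767  23.12266965 127.13430706] [-2.31797955e+00 -2.11803261e+00  1.32282171e-03] 0.38942833538865335 30.000097677111626
```

View pics/w3.png

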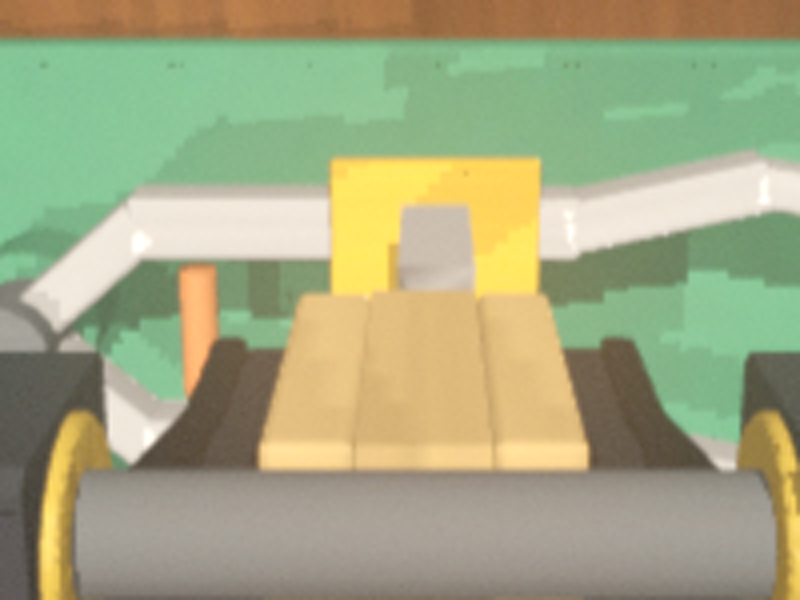

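The crop shows the held grip's lower front edge at crop row 293, cols 302–545, parallel to the collar (row 157, cols 331–540). The stub foot is at row 207, cols 402–470. I'll work out the offset.

Run:
```python
from h import *
import pickle; s,c=pickle.load(open("w3.pkl","rb"))
R=cv2.Rodrigues(s["eef_rot"])[0]; X=R[:,0];Y=R[:,1]; print("yaw",np.degrees(np.arctan2(X[1],X[0])))
p=lambda u,v,z: ray(c,220+u/4,150+v/4,z,s)
rel=lambda P:(np.dot(P-s["tcp_pos"],X).round(1),np.dot(P-s["tcp_pos"],Y).round(1))
b=s["tcp_pos"][2]-18.1
for n,a in dict(gripL=p(302,293,b),gripR=p(545,293,b),gtL=p(262,443,b+50),gtR=p(587,443,b+50),colL=p(331,157,46),colR=p(540,157,46),stubL=p(402,207,46),stubR=p(470,207,46)).items(): print(n,a.round(1),rel(a))
```

```text
yaw 84.8384157741902
gripL [509.9  35.  109. ] (np.float64(10.4), np.float64(-16.7))
gripR [542.6  32.1 109. ] (np.float64(10.4), np.float64(16.2))
gtL [510.1  35.8 159. ] (np.float64(11.3), np.float64(-16.6))
gtR [542.7  32.9 159. ] (np.float64(11.3), np.float64(16.1))
colL [510.2  39.4  46. ] (np.float64(14.8), np.float64(-16.6))
colR [547.3  36.1  46. ] (np.float64(14.8), np.float64(20.6))
stubL [522.   29.1  46. ] (np.float64(5.6), np.float64(-4.0))
stubR [534.1  28.   46. ] (np.float64(5.6), np.float64(8.2))
```

Emit:
step_arm(series=[[0.2,0.002,0.001,-0.01,0],[0.2,0,0,-0.008,0],[0.2,0,0,-0.004,0],[0.2,0,0,-0.004,0],[0.2,0,0,-0.004,0],[0.2,0,0,0,0]])

```text
t: 6.35
tcp_pos: [528.3, 23.8, 97.3]
eef_rot: [-2.318, -2.12, 0.001]
force: [-0.4, -1.0, -0.4]
finger_gap: 0.39
grip_force: 30.0
```

Emit:
step_arm(series=[[0.2,0,0,-0.006,0],[0.2,0,0,-0.006,0],[0.2,0,0,-0.006,0],[0.2,0,0,-0.006,0],[0.2,0,0,0,0]])

```text
t: 6.98
tcp_pos: [528.1, 23.9, 73.0]
eef_rot: [-2.317, -2.12, 0.001]
force: [0.8, -0.7, -0.7]
finger_gap: 0.388
grip_force: 30.0
```

Emit:
step_arm(series=[[0.2,0,0,-0.004,0],[0.2,0,0,-0.003,0],[0.2,0,0,-0.002,0],[0.2,0,0,-0.001,0],[0.2,0,0,0,0]])

```text
t: 7.6
tcp_pos: [528.5, 23.9, 64.1]
eef_rot: [2.318, 2.12, 0.0]
force: [-1.1, -0.8, 3.7]
finger_gap: 0.387
grip_force: 30.0
```

Emit:
step_arm(series=[[0.2,0,0,-0.001,0],[0.2,0,0,-0.001,0],[0.2,0,0,-0.001,0],[0.2,0,0,0,0]])

```text
t: 8.1
tcp_pos: [528.6, 23.9, 63.8]
eef_rot: [2.317, 2.12, 0.001]
force: [-6.0, 1.3, 25.7]
finger_gap: 0.389
grip_force: 30.0
```

The grip is seated, with 25 N downward push at the expected height. Now release, rise, turn a quarter and centre over both grips.

Emit:
step_arm(series=[[0.6,0,0,0.001,0],[1,0,0,0.001,0],[1,0,0,0,0],[1,0,0,0,0],[1,0,0,0.02,0],[1,0,0,0.04,0],[1,0,0,0.03,-0.157],[1,0,-0.003,0,-0.157],[1,0,-0.005,0,-0.157],[1,-0.002,-0.005,0,-0.157],[1,0,-0.005,0,-0.157],[1,0,-0.005,0,-0.157],[1,0,0,0,-0.157],[1,0,0,0,-0.157],[1,0,0,0,-0.157],[1,0,0,0,-0.157],[1,0,0,0,0]])

```text
t: 10.22
tcp_pos: [526.3, 0.9, 152.2]
eef_rot: [-3.139, 0.136, 0.001]
force: [-0.2, -0.6, -1.4]
finger_gap: 1.002
grip_force: 0.0
```

Run:
```python
from h import *
s=arm.read_state(); c=read_camera("wrist"); im=c["color"]; print(s["t"],s["tcp_pos"],s["eef_rot"],s["force"])
R=cv2.Rodrigues(s["eef_rot"])[0]; print("yaw",np.degrees(np.arctan2(R[1,0],R[0,0])))
import pickle; pickle.dump((s,c),open("w4.pkl","wb"))
c2=read_camera("side")["color"][160:260,260:400]
a=np.hstack([im[0:400,120:520],cv2.resize(c2,(400,286)).__class__ and cv2.copyMakeBorder(cv2.resize(c2,(400,286)),0,114,0,0,cv2.BORDER_CONSTANT)]); save("w4",a)
```

```text
10.225 [526.26119292   0.88694158 152.19503095] [-3.13852710e+00  1.35721913e-01  1.11850241e-03] [-0.20226931 -0.58923974 -1.39956865]
yaw -4.952289683826192
```

View pics/w4.png

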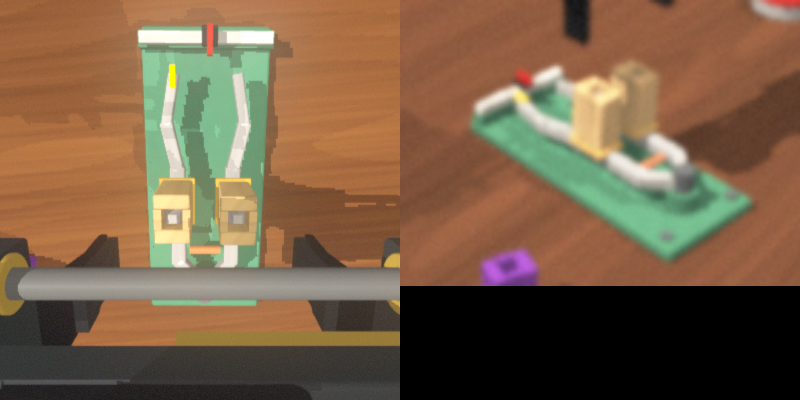

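The grip sits flush on its collar at the same height and alignment as the fixed one, and the pointer is still open at (292,65) versus the mark at (330,55). Now down around both grips.

Emit:
step_arm(series=[[1,0,0,-0.04,0],[1,0,0,-0.03,0],[1,0,0,-0.015,0],[1,0,0,-0.007,0],[0.82,0,0,0,0],[0.82,0,0,0,0],[0.82,0,0,0,0]], newtons=25)

```text
t: 11.2
tcp_pos: [527.0, 0.8, 61.4]
eef_rot: [3.138, -0.138, 0.003]
force: [-0.1, 0.4, 0.4]
finger_gap: 0.835
grip_force: 0.0
```

```bash
cat > mark.py <<'E'
from h import *
s=arm.read_state(); c=read_camera("wrist"); im=c["color"]
R=cv2.Rodrigues(s["eef_rot"])[0]; yaw=-0.0905; x=np.array([np.cos(yaw),np.sin(yaw)]); y=np.array([-x[1],x[0]])
print("t",round(s["t"],2),"tcp",s["tcp_pos"].round(1),"F",s["force"].round(1),"gap",round(s["finger_gap"],3),"grip",round(s["grip_force"],1))
hsv=cv2.cvtColor(im,cv2.COLOR_RGB2HSV)
o=np.array([526.2,0.8])
for n,k in (("yel",cv2.inRange(hsv,(24,150,120),(34,255,255))),("red",cv2.inRange(hsv,(0,180,110),(6,255,255))|cv2.inRange(hsv,(174,180,110),(180,255,255)))):
    k[200:]=0
    for q in cv2.findContours(k,cv2.RETR_EXTERNAL,cv2.CHAIN_APPROX_NONE)[0]:
        if cv2.contourArea(q)<30: continue
        P=np.array([ray(c,u,v,45,s)[:2] for u,v in q[:,0]])-o
        S=np.c_[P@x,P@y]; a=S[:,0]
        e=S[a>a.max()-4] if n=="yel" else S[a<a.min()+4]
        print(n,cv2.boundingRect(q),"x",a.min().round(1),a.max().round(1),"y all",((S[:,1].min()+S[:,1].max())/2).round(1),"end y",((e[:,1].min()+e[:,1].max())/2).round(2), "width",(np.ptp(e[:,1])).round(1))
E
python3 mark.py; python3 -c "
from h import *
save('w5',read_camera('wrist')['color'])"
```

```text
t 11.2 tcp [527.    0.8  61.4] F [-0.1  0.4  0.4] gap 0.835 grip 0.0
yel (270, 43, 10, 37) x 84.9 100.9 y all 24.3 end y 24.26 width 3.9
```

View pics/w5.png

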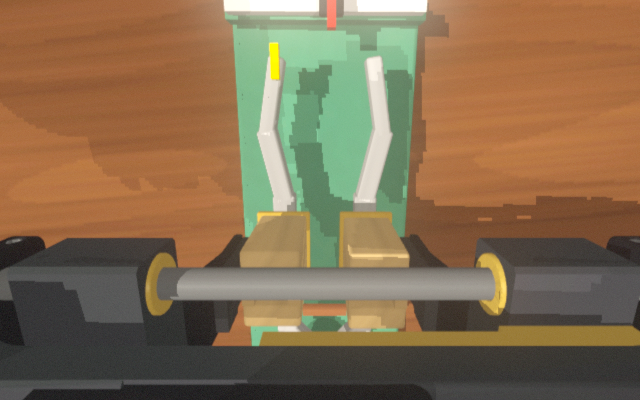

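Both fingers straddle the grips; the pointer is at (275,45) and the mark's rear end at (332,27). Start squeezing, letting the gripper follow towards the fixed side.

Emit:
step_arm(series=[[0.78,0,0,0,0],[0.76,0,-0.001,0,0],[0.74,0,-0.001,0,0],[0.72,0,-0.001,0,0],[0.7,0,-0.001,0,0],[0.7,0,0,0,0],[0.7,0,0,0,0]], newtons=25)

```text
t: 12.18
tcp_pos: [527.6, -2.0, 60.7]
eef_rot: [-3.136, 0.142, -0.004]
force: [2.3, 5.2, 0.5]
finger_gap: 0.705
grip_force: 7.5
```

```bash
sed -i 's/(0,180,110),(6,255,255)/(0,130,110),(7,255,255)/; s/(174,180,110)/(172,130,110)/' mark.py; python3 mark.py
```

```text
t 12.18 tcp [527.6  -2.   60.7] F [2.3 5.2 0.5] gap 0.705 grip 7.5
yel (291, 42, 10, 37) x 86.1 102.1 y all 11.2 end y 10.83 width 3.8
red (321, 4, 8, 26) x 107.6 118.1 y all -2.6 end y -2.59 width 3.2
```

Emit:
step_arm(series=[[0.685,0,-0.0005,0,0],[0.67,0,-0.0005,0,0],[0.655,0,-0.0005,0,0],[0.645,0,-0.0005,0,0],[0.645,0,0,0,0],[0.645,0,0,0,0]], newtons=25)

```text
t: 12.98
tcp_pos: [527.6, -4.4, 60.8]
eef_rot: [-3.137, 0.143, -0.004]
force: [1.9, 5.0, 1.0]
finger_gap: 0.648
grip_force: 11.2
```

```bash
python3 mark.py
```

```text
t 12.97 tcp [527.6  -4.4  60.8] F [1.9 5.  1. ] gap 0.648 grip 11.2
yel (307, 42, 12, 37) x 86.4 102.3 y all 0.8 end y 0.21 width 4.3
red (316, 1, 8, 29) x 107.9 119.6 y all -2.7 end y -2.67 width 3.3
```

Emit:
step_arm(series=[[0.638,0,0,0,0],[0.63,0,0,0,0],[0.63,0,0,0,0],[0.63,0,0,0,0]], newtons=25)

```text
t: 13.52
tcp_pos: [527.5, -5.1, 60.7]
eef_rot: [-3.138, 0.141, -0.004]
force: [2.7, 3.3, 0.4]
finger_gap: 0.634
grip_force: 12.3
```

```bash
python3 mark.py; python3 -c "
from h import *
save('w6',cv2.resize(read_camera('wrist')['color'][0:220,230:420],None,fx=2.7,fy=2.7,interpolation=cv2.INTER_CUBIC))"
```

```text
t 13.53 tcp [527.5  -5.1  60.7] F [2.7 3.3 0.4] gap 0.634 grip 12.3
yel (312, 42, 12, 37) x 86.4 102.3 y all -2.2 end y -2.92 width 3.8
red (314, 2, 9, 28) x 107.9 119.1 y all -2.5 end y -2.51 width 3.7
```

View pics/w6.png

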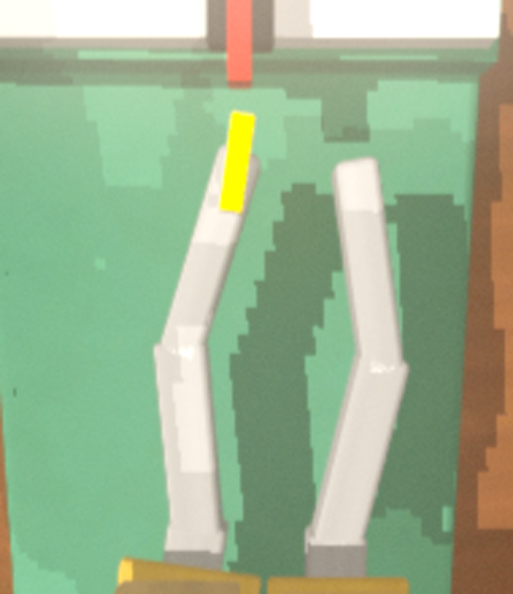

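The picture shows the pointer's front end at crop (243,112) against the mark's rear end at (240,85), about 0.4 mm too far. I'll trim slightly and hold for a second.

Emit:
step_arm(series=[[0.6325,0,0,0,0],[0.6325,0,0,0,0],[0.6325,0,0,0,0],[0.6325,0,0,0,0],[0.6325,0,0,0,0],[0.6325,0,0,0,0],[0.6325,0,0,0,0],[0.6325,0,0,0,0]], newtons=25)

```text
t: 14.62
tcp_pos: [527.5, -5.0, 60.7]
eef_rot: [-3.138, 0.14, -0.004]
force: [3.6, 4.7, -1.0]
finger_gap: 0.633
grip_force: 11.4
```

```bash
python3 mark.py; python3 mark.py
```

```text
t 14.62 tcp [527.5  -5.   60.7] F [ 3.6  4.7 -1. ] gap 0.633 grip 11.4
yel (311, 42, 13, 37) x 86.3 102.3 y all -1.8 end y -2.56 width 4.2
red (315, 0, 8, 30) x 107.8 119.9 y all -2.6 end y -2.6 width 3.3
t 14.68 tcp [527.5  -5.   60.7] F [3.5 3.8 0.1] gap 0.639 grip 11.4
yel (311, 42, 13, 37) x 86.3 102.3 y all -1.8 end y -2.59 width 4.2
red (315, 2, 8, 28) x 107.8 119.1 y all -2.6 end y -2.63 width 3.3
```

Pointer is at -2.6 mm, mark at -2.6 mm, steady while squeezing at 11 N. Handing in.

```bash
python3 -c "
from h import *
print(arm.sign_off())"
```

```text
the job is handed in; nothing more can be done
None
```

The loose grip is fully down on the stub and aligned like the other one; I handed in at about 14.7 s, still squeezing at about 11 N, with the pointer within about 0.1 mm of the red mark by the wrist camera and steady.

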